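Unstack the sample workpieces into their seats at the camera station

TASK

The four steel sample workpieces for the camera check stand in one pile. Take the pile apart from the top, one piece at a time, and set each piece (set it down, do not drop it) flat and upright inside the shallow black-rimmed seat of its own shape and size, before going on to the next; turn the square and the hexagonal piece so that their sides run parallel to the sides of their seats. Leave the camera and the black dome light where they stand, and finish with all four pieces released and at rest in their seats.

Things in the scene. Friction and masses are not known exactly. Their poses are not given: they have to be found in the camera images.
- bushing_mid (a point): Small round bushing, 20 mm diameter, 28 mm tall, 50 to 100 g, at the top of the pile on the hexagonal piece. Bare steel, a dark bore marked on its top (solid underneath). Point: its centre, half-way up; z is its upright axis.
- hexagon_mid (a point): Hexagonal piece, 32 mm across flats (37 mm across corners), 24 mm tall, 100 to 250 g, third from the bottom of the pile, on the square piece. Bare steel, a dark bore marked on its top (solid underneath). Point: its centre, half-way up; z is its upright axis. Its x axis is square to one pair of flats, and the other flats follow every 60 degrees.
- square_mid (a point): Square piece, 44 x 44 mm, 24 mm tall, 250 to 500 g, second from the bottom of the pile, on the flange. Bare steel, a dark bore marked on its top (solid underneath). Point: its centre, half-way up; z is its upright axis. Its x and y axes are square to its sides.
- flange_mid (a point): Round flange, 64 mm diameter, 24 mm tall, 400 to 850 g, at the bottom of the pile, standing on the table, with six small dark bolt holes round its top. Bare steel, a dark bore marked on its top (solid underneath). Point: its centre, half-way up; z is its upright axis.
- seat_bushing: Small round seat, for the bushing: 38 mm inside diameter, 50 mm outside. Fixed tray with a black plastic rim and a grey floor; its floor is 6 mm above the table and a rim 6 mm thick stands 5 mm above that floor (top 11 mm above the table). Origin: centre of the underside, on the table.
- seat_hexagon: Hexagonal seat, for the hexagonal piece: 50 mm across flats inside, 62 mm outside; x axis square to one pair of its sides, the others every 60 degrees. Fixed tray with a black plastic rim and a grey floor; its floor is 6 mm above the table and a rim 6 mm thick stands 5 mm above that floor (top 11 mm above the table). Origin: centre of the underside, on the table.
- seat_square: Square seat, for the square piece: 62 mm wide inside, 74 mm outside; x and y axes square to its sides. Fixed tray with a black plastic rim and a grey floor; its floor is 6 mm above the table and a rim 6 mm thick stands 5 mm above that floor (top 11 mm above the table). Origin: centre of the underside, on the table.
- seat_flange: Large round seat, for the flange: 82 mm inside diameter, 94 mm outside. Fixed tray with a black plastic rim and a grey floor; its floor is 6 mm above the table and a rim 6 mm thick stands 5 mm above that floor (top 11 mm above the table). Origin: centre of the underside, on the table.
- camera: Blue camera with a black lens lying on the table beside the work, about 105 x 36 mm and 36 mm high, loose: leave it alone. Origin: centre of the underside of the blue body; the lens points to its -x and reaches 64 mm from the origin.
- dome: Black dome light with a small red window on top, 110 mm diameter, 55 mm high, loose on the table beside the work: leave it alone. Origin: centre of its underside.

How it is judged (in metres and radians):
On the way, in this order (a step that is already met when the one before it is completed fails the run):
1. the small bushing stands released in its own seat (horizontal distance between bushing_mid and seat_bushing below 0.012 m and z of bushing_mid in the frame of seat_bushing between 0.017 and 0.022 m and angle between bushing_mid's own z axis and vertical below 0.06 rad and contact force between the fingers and bushing below 0.05 N), for 0.2 s.
2. the hexagonal piece stands released in its own seat, sides parallel (horizontal distance between hexagon_mid and seat_hexagon below 0.012 m and z of hexagon_mid in the frame of seat_hexagon between 0.015 and 0.02 m and angle between hexagon_mid's own z axis and vertical below 0.06 rad and (angle between the x axis of hexagon and the x axis of seat_hexagon, either way round below 0.26 rad or angle between the x axis of hexagon and the x axis of seat_hexagon, either way round between 0.787 and 1.307 rad) and contact force between the fingers and hexagon below 0.05 N), for 0.2 s.
3. the square piece stands released in its own seat, sides parallel (horizontal distance between square_mid and seat_square below 0.012 m and z of square_mid in the frame of seat_square between 0.015 and 0.02 m and angle between square_mid's own z axis and vertical below 0.06 rad and (angle between the x axis of square and the x axis of seat_square, either way round below 0.26 rad or angle between the x axis of square and the x axis of seat_square, either way round above 1.311 rad) and contact force between the fingers and square below 0.05 N), for 0.2 s.
4. the flange stands released in its own seat (horizontal distance between flange_mid and seat_flange below 0.012 m and z of flange_mid in the frame of seat_flange between 0.015 and 0.02 m and angle between flange_mid's own z axis and vertical below 0.06 rad and contact force between the fingers and flange below 0.05 N), for 0.2 s.
At the end, for the whole second after the job is handed in: Each piece stands released and at rest in the seat of its shape and size: centres within 12 mm, flat on the floor (height +2/-3 mm, tilt under 0.06 rad), sides of the square and hexagonal pieces parallel to their seats' within 0.26 rad (all of step 1 and all of step 2 and all of step 3 and all of step 4 and linear speed of each of bushing, hexagon, square, flange below 0.02 m/s and angular speed of each of bushing, hexagon, square, flange below 0.2 rad/s); the robot touches nothing.
It fails at once if the camera is pushed more than 20 mm (distance of camera from where it was at the start of the episode above 0.02 m).
It fails at once if the dome light is pushed more than 20 mm (distance of dome from where it was at the start of the episode above 0.02 m).
It fails at once if a piece is dropped or sent flying (faster than 0.6 m/s while the fingers do not hold it) ((contact force between the fingers and bushing below 0.05 N and linear speed of bushing above 0.6 m/s) or (contact force between the fingers and hexagon below 0.05 N and linear speed of hexagon above 0.6 m/s) or (contact force between the fingers and square below 0.05 N and linear speed of square above 0.6 m/s) or (contact force between the fingers and flange below 0.05 N and linear speed of flange above 0.6 m/s)).
It also fails if it takes over 99 s, if anything falls off the work surface, if the arm or the gripper's body presses on something with over 40 N, if the wrist force passes 120 N, or if a joint passes its speed limit or range.

ROBOT

A 6-joint arm with a two-finger parallel gripper is mounted at the origin on the work surface. World frame = base frame: x ahead of the robot, y to its left, z up, the work surface at z = 0. Lengths are in mm, angles in rad, forces in N, time in s.
With the tool pointing down it reaches from about 400 to 925 mm from the base axis. Payload 12.5 kg.
Tool frame: the origin (TCP) lies at the centre of the arm's flange, where the gripper is bolted on; the fingertips stand 190 mm ahead of it and the grasp point (between the pads) lies 171 mm ahead of it; z points along the fingers, y is the direction in which the jaws open and shut (so a half turn about z gives the same grasp; the last joint's range is limited). The gripper opens to 95 mm and grips with 3 to 60 N. Pads are 20 mm wide; open, the fingers measure 119 mm over their backs; the gripper's body (75 mm by 180 mm) begins 59 mm behind the grasp point.
Start: joints at [1.145, 0.491, 1.559, -0, 1.092, -0.106], TCP at [196.462, 593.319, 404.761] pointing down, gripper open.
Joint ranges: [-3.1, 3.1], [-0.84, 2.19], [0.05, 2.79], [-1.13, 4.28], [0.06, 2.93], [-2.69, 2.69]. Speed limits (rad/s): [2.22, 2.22, 2.79, 3.14, 3.14, 3.14].

INTERFACE

Orientations are given as [roll, pitch, yaw] about the fixed x, y, z axes, in that order (R = Rz(yaw) Ry(pitch) Rx(roll)).
In Python, from cell import env, optics gives the robot as it stands.
- The arm moves only by the tool apply_moves, never from a script. Its argument "commands" is a list of rows, each a list of 7 numbers: the turn, a rotation vector about the tool's x, y, z in degrees, then the shift along the tool's x, y, z in m, then the finger opening in m, from 0 to 0.0951. A call has 1 to 5 rows; each row shifts and turns the commanded pose from where the row before left it, along the tool's axes as they then stand; what a row does not reach is not made up. A row lasts 1/12 s, in which the tool goes at most 41.7 mm and 7.16 degrees, less where a joint would pass 70% of its speed; a pose out of reach is approached as far as the arm can. A call with a gripper value outside its range is refused whole. The fingers move at their own pace and stop on an object; the grip force is fixed at half the most. Time passes only in rows, so rows that do not move let the fingers close. It gives the time, the measured TCP pose, the force and the opening at its end, in the units of the state.
- env.state(): the state, without advancing time (a new reading comes with each control period).
- optics.read_camera(name): name is "side" or "top"; returns a dict with "color" (400x640x3 uint8, red, green, blue), "fx", "fy", "cx", "cy" (pixels), "eye" and "rotation" of the camera in the world. Camera axes: x right, y up, looking along -z (the intrinsics and any distortion apply to the point x, -y, -z); pixel columns grow to the right and rows downward; lengths in mm; the calibration is good to about 2 mm. A picture is of the moment at which its call begins. There is no depth.
- env.job_done(): hands the job in, once; it reports no verdict.
The state is a dict: "t": time; "joints": joint angles; "qvel": joint speeds; "tau": joint torques, N m; "eef_pos": TCP position; "tcp_rot": TCP orientation; "ft_force": force on the tool from outside, world axes, zero at the start; "moment": the same for the moment, N m; "opening": opening from 0.0 (shut) to 1.0 (fully open).
Only numpy, scipy, OpenCV 4.12 (cv2) and the standard library are available. Lean on these libraries where they do the work, as an engineer would, in place of code of your own. Each camera call takes 0.05 s, during which the arm holds its last target. There are 200 camera calls.

## Working session

There is one attempt and no reset: what is moved stays moved. The work goes in short steps, Python scripts to look and compute and a tool call to move; the robot and the scene stay as the last step left them, time stands still between calls to the robot, and variables do not carry over. Pictures are saved under pics/ and viewed, about 12 in all and at most 16, crops included, and the job is handed in when it is done.

Besides the shell and the picture viewer there is one more tool, called after "Request:" as name(argument=value, ...), one argument or row to a line, values as JSON. apply_moves: Moves the arm, as the interface text tells. Its arguments: {"type":"object","properties":{"commands":{"type":"array","items":{"type":"array","items":{"type":"number"}}}},"required":["commands"]}

```bash
ls; mkdir -p pics; cat > h.py <<'E'
import numpy as np, cv2
from cell import env, optics
def snap(n,f=None):
    c=optics.read_camera(n)
    if f: cv2.imwrite('pics/'+f,c['color'][:,:,::-1])
    return c
def ray(c,u,v,z):
    d=np.array([(u-c['cx'])/c['fx'],-(v-c['cy'])/c['fy'],-1.])
    d=np.array(c['rotation']).reshape(3,3)@d; e=np.array(c['eye'])
    return e+d*(z-e[2])/d[2]
def proj(c,p):
    q=np.array(c['rotation']).reshape(3,3).T@(np.array(p)-np.array(c['eye']))
    return c['cx']+c['fx']*q[0]/-q[2], c['cy']+c['fy']*(-q[1])/-q[2]
E
python3 - <<'E'
from h import *
for n in('top','side'):
    c=snap(n,n+'0.png'); print({k:v for k,v in c.items() if k!='color'})
print(env.state())
E
```

```text
pics
{'fx': 473.0882832924598, 'fy': 473.0882832924598, 'cx': 319.5016554053488, 'cy': 194.54459557081088, 'eye': array([ 431.15112227,    5.10710822, 1209.75073294]), 'rotation': array([ 0.05860454, -0.00651934, -1.56632865])}
{'fx': 393.9738638908455, 'fy': 393.9738638908455, 'cx': 322.9053448040634, 'cy': 201.11213613272824, 'eye': array([364.16736737, 628.65045761, 808.93652204]), 'rotation': array([ 7.21320349e-01,  2.13745559e-03, -2.90042523e+00])}
{'t': 0.1, 'joints': array([ 1.14537994e+00,  4.91473394e-01,  1.55937942e+00, -5.28210991e-05,
        1.09169279e+00, -1.05597461e-01]), 'qvel': array([ 0.00148364, -0.00291351, -0.00145109,  0.00012606, -0.00162454,
        0.00054737]), 'tau': array([ 2.34057945e-03, -6.13621473e+01, -2.58604681e+01,  6.94138510e-02,
        4.70419193e-02, -9.69778011e-05]), 'eef_pos': array([196.4652064 , 593.28756666, 404.23930778]), 'tcp_rot': array([-3.14064007e+00, -5.38524212e-05,  2.82179807e+00]), 'ft_force': array([ 0.05688899,  0.18266144, -0.52314191]), 'moment': array([-0.00145249,  0.04896118,  0.01142113]), 'opening': 1.0015137551839872}
```

View pics/top0.png

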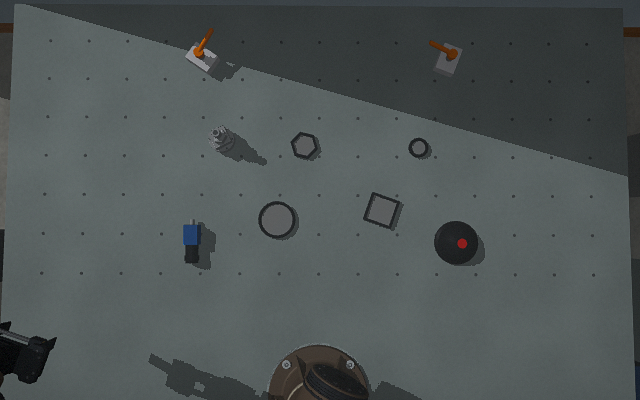

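View pics/side0.png

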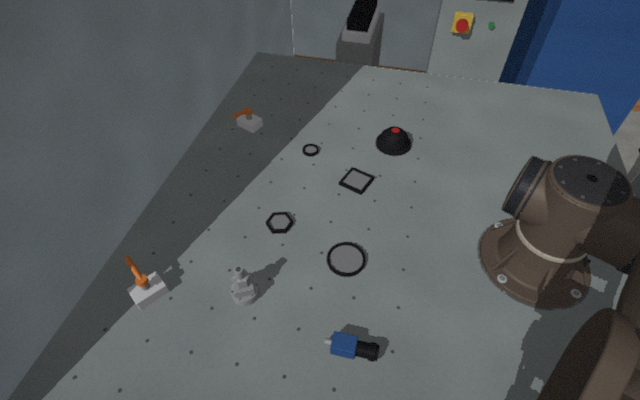

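```bash
cat >> h.py <<'E'
from scipy.spatial.transform import Rotation as Ro
_r=optics.read_camera
def _fix(n):
    c=_r(n); c['rotation']=Ro.from_euler('xyz',c['rotation']).as_matrix(); return c
optics.read_camera=_fix
def seats(c,pts):
    g=c['color'].max(axis=2); out=[]
    for u,v in pts:
        m=(g<45).astype(np.uint8)
        cs,h=cv2.findContours(m,cv2.RETR_CCOMP,cv2.CHAIN_APPROX_NONE)
        best=[k for k,i in zip(cs,h[0]) if i[3]>=0 and cv2.pointPolygonTest(k,(u,v),False)>0]
        if not best: out.append(None); continue
        k=max(best,key=cv2.contourArea)
        P=np.array([ray(c,a,b,9)[:2] for a,b in k[:,0].astype(float)],np.float32)
        M=cv2.moments(P.reshape(-1,1,2)); out.append((np.round([M['m10']/M['m00'],M['m01']/M['m00']],1),cv2.minAreaRect(P),P))
    return out
E
python3 - <<'E'
from h import *
c=snap('top')
print({k:np.asarray(v).shape for k,v in c.items()})
T=dict(bush=(418,148),hex=(305,146),sq=(382,210),fl=(277,220))
S=[(311,150),(279,222),(357,181),(346,259)]
d=snap('side')
for n,cc,pp in(('top',c,T.values()),('side',d,S)):
    for k,o in zip(T,seats(cc,pp)):
        if o is None: print(n,k,None);continue
        line=[n,k,o[0],np.round(o[1][1],1),round(o[1][2],1)]
        if k=='hex':
            P=o[2]-o[0]; a=np.arctan2(P[:,1],P[:,0]); r=np.hypot(P[:,0],P[:,1])
            line.append(('corner deg mod60',round(np.degrees(np.angle((r*0+ (r-r.mean()))@np.exp(6j*a)))/6,1)))
        print(*line)
for u,v,n in((222,138,'top'),(243,297,'side')):
    cc={'top':c,'side':d}[n]
    cr=cc['color'][v-50:v+50,u-60:u+70]
    cv2.imwrite(f'pics/{n}crop.png',cv2.resize(cr,None,fx=5 if n=='x' else 5,fy=5,interpolation=cv2.INTER_CUBIC)[:,:,::-1])
cv2.imwrite('pics/crops.png',np.vstack([cv2.resize(cc['color'][v-32:v+28,u-40:u+60],(800,480//1 if 0 else 300*480//300),interpolation=cv2.INTER_CUBIC)[:300 if 0 else 480][::1,:,::-1] for cc,u,v in((c,222,138),)]))
E
```

```text
{'color': (400, 640, 3), 'fx': (), 'fy': (), 'cx': (), 'cy': (), 'eye': (3,), 'rotation': (3, 3)}
top bush [ 623.8 -254.3] [38.  38.5] 45.1
top hex [628.4  38.6] [52.7 59.9] 45.5 ('corner deg mod60', np.float64(17.2))
top sq [ 462.8 -159.1] [68.1 67.3] 70.6
top fl [438. 106.] [82.6 82.1] 45.5
side bush [ 622.1 -251.4] [41.9 41.9] 67.6
side hex [627.2  39.9] [53.  59.6] 53.7 ('corner deg mod60', np.float64(18.2))
side sq [ 461. -157.] [68.6 67.1] 69.8
side fl [436.7 109.4] [82.  82.3] 13.2
```

View pics/topcrop.png

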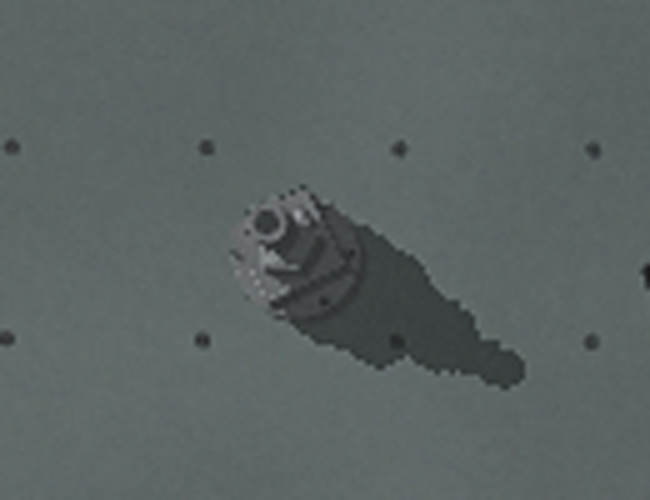

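View pics/sidecrop.png

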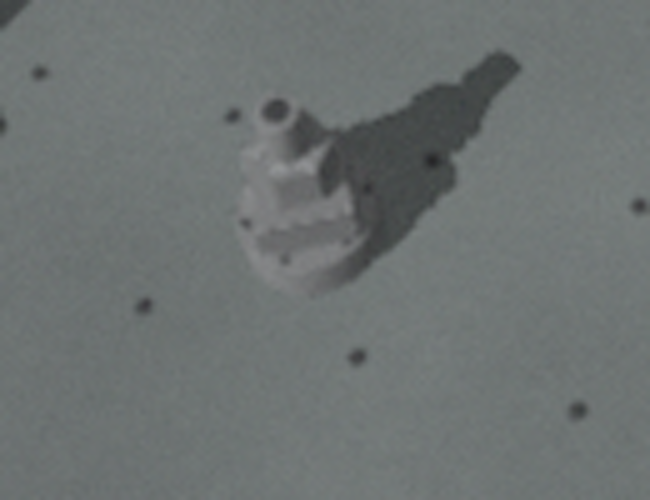

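```bash
cat >> h.py <<'E'
def tri(c,a,d,b):
    # midpoint of two rays
    f=lambda c,p:(lambda q:(q-c['eye'])/np.linalg.norm(q-c['eye']))(ray(c,*p,0))
    u,v=f(c,a),f(d,b); w=d['eye']-c['eye']
    s=np.linalg.lstsq(np.c_[u,-v],w,rcond=None)[0]
    p,q=c['eye']+s[0]*u,d['eye']+s[1]*v
    return (p+q)/2,np.linalg.norm(p-q)
E
python3 - <<'E'
from h import *
c=snap('top');d=snap('side')
print(tri(c,(215,132),d,(238,268.8)),ray(c,215,132,100),ray(d,238,268.8,100))
a=cv2.resize(c['color'][120:158,205:240],None,fx=14,fy=14,interpolation=cv2.INTER_CUBIC)
b=cv2.resize(d['color'][262:310,226:262],None,fx=11,fy=11,interpolation=cv2.INTER_CUBIC)
h=max(a.shape[0],b.shape[0]); I=np.zeros((h,a.shape[1]+b.shape[1],3),np.uint8)
I[:a.shape[0],:a.shape[1]]=a; I[:b.shape[0],a.shape[1]:]=b; print(I.shape)
cv2.imwrite('pics/z.png',cv2.convertScaleAbs(I,alpha=1.4)[:,:,::-1])
E
```

```text
(array([643.21848769, 246.38901985,  97.16930695]), np.float64(1.169724671819529)) [643.25324491 245.95017553 100.        ] [641.50797531 247.83716936 100.        ]
(532, 886, 3)
```

View pics/z.png

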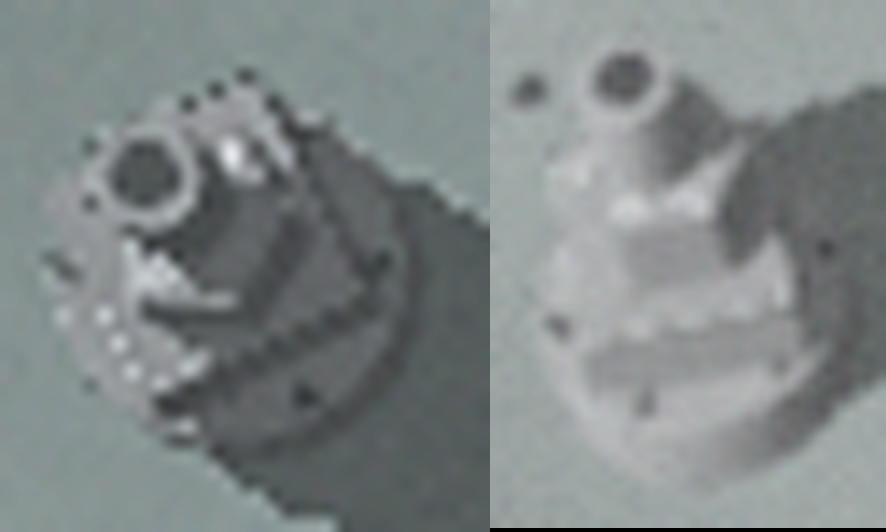

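Request:
apply_moves(
  commands=[
    [0,0,7.16,0,0,0,0.095],
    [0,0,7.16,0,0,0,0.095],
    [0,0,7.16,0,0,0,0.095],
    [0,0,7.16,0,0,0,0.095],
    [0,0,7.16,0,0,0,0.095],
  ],
)

```text
t: 0.72
eef_pos: [196.4, 593.3, 404.7]
tcp_rot: [-3.142, 0.0, 2.191]
ft_force: [0.3, 1.0, 1.0]
opening: 1.001
```

Request:
apply_moves(
  commands=[
    [0,0,7.16,0,0,0,0.095],
    [0,0,7.16,0,0,0,0.095],
    [0,0,7.16,0,0,0,0.095],
    [0,0,7.16,0,0,0,0.095],
    [0,0,7.16,0,0,0,0.095],
  ],
)

```text
t: 1.13
eef_pos: [196.4, 593.3, 404.7]
tcp_rot: [-3.142, 0.0, 1.566]
ft_force: [-0.7, -0.1, 0.5]
opening: 0.996
```

Request:
apply_moves(
  commands=[
    [0,0,0,-0.0231,0.0297,0,0.095],
    [0,0,0,-0.0231,0.0297,0,0.095],
    [0,0,0,-0.0231,0.0297,0,0.095],
    [0,0,0,-0.0231,0.0297,0,0.095],
    [0,0,0,-0.0231,0.0297,0,0.095],
  ],
)

```text
t: 1.55
eef_pos: [346.2, 476.8, 404.8]
tcp_rot: [3.141, -0.0, 1.572]
ft_force: [0.1, 0.2, -0.2]
opening: 1.0
```

Request:
apply_moves(
  commands=[
    [0,0,0,-0.0231,0.0297,0,0.095],
    [0,0,0,-0.0231,0.0297,0,0.095],
    [0,0,0,-0.0231,0.0297,0,0.095],
    [0,0,0,-0.0231,0.0297,0,0.095],
    [0,0,0,-0.0231,0.0297,0,0.095],
  ],
)

```text
t: 1.97
eef_pos: [495.0, 361.3, 404.8]
tcp_rot: [3.141, -0.0, 1.572]
ft_force: [-0.2, 0.1, -0.5]
opening: 1.0
```

Request:
apply_moves(
  commands=[
    [0,0,0,-0.0231,0.0297,0,0.095],
    [0,0,0,-0.0231,0.0297,0,0.095],
    [0,0,0,-0.0231,0.0297,0,0.095],
    [0,0,0,-0.0231,0.0297,0,0.095],
    [0,0,0,-0.0231,0.0297,0,0.095],
  ],
)

```text
t: 2.38
eef_pos: [643.7, 245.9, 404.7]
tcp_rot: [-3.142, -0.0, 1.572]
ft_force: [0.5, 0.8, 0.4]
opening: 0.998
```

Request:
apply_moves(
  commands=[
    [0,0,0,0.001,-0.0013,0.03,0.095],
    [0,0,0,0,0,0.03,0.095],
    [0,0,0,0,0,0.03,0.095],
    [0,0,0,0,0,0.03,0.095],
    [0,0,0,0,0,0.0145,0.095],
  ],
)

```text
t: 2.8
eef_pos: [640.5, 248.1, 266.3]
tcp_rot: [-3.137, 0.001, 1.572]
ft_force: [-0.5, 1.2, -0.2]
opening: 1.002
```

Request:
apply_moves(
  commands=[
    [0,0,0,0,0,0,0.07],
    [0,0,0,0,0,0,0.05],
    [0,0,0,0,0,0,0.04],
    [0,0,0,0,0,0,0.03],
    [0,0,0,0,0,0,0.025],
  ],
)

```text
t: 3.22
eef_pos: [641.3, 248.5, 271.8]
tcp_rot: [3.139, -0.001, 1.572]
ft_force: [0.3, -0.7, 0.9]
opening: 0.703
```

Request:
apply_moves(
  commands=[
    [0,0,0,0,0,0,0.02],
    [0,0,0,0,0,0,0.01],
    [0,0,0,0,0,0,0.005],
    [0,0,0,0,0,0,0.0],
    [0,0,0,0,0,0,0.0],
  ],
)

```text
t: 3.63
eef_pos: [641.1, 248.5, 270.3]
tcp_rot: [3.142, -0.0, 1.572]
ft_force: [0.1, -0.5, 0.2]
opening: 0.356
```

Request:
apply_moves(
  commands=[
    [0,0,0,0,0,0,0],
    [0,0,0,0,0,0,0],
    [0,0,0,0,0,0,0],
    [0,0,0,0,0,0,0],
    [0,0,0,0,0,0,0],
  ],
)

```text
t: 4.05
eef_pos: [641.2, 248.4, 270.2]
tcp_rot: [3.142, -0.0, 1.572]
ft_force: [0.8, 0.6, -0.5]
opening: 0.202
```

```bash
python3 - <<'E'
from h import *
print(env.state()['opening'],env.state()['ft_force'])
c=snap('top');d=snap('side')
a=cv2.resize(c['color'][100:180,180:280],None,fx=5,fy=5,interpolation=cv2.INTER_CUBIC)[:400]
b=cv2.resize(d['color'][240:320,200:280],None,fx=5,fy=5,interpolation=cv2.INTER_CUBIC)
cv2.imwrite('pics/g1.png',cv2.convertScaleAbs(np.hstack([a[:,:390],b]),alpha=1.4)[:,:,::-1])
E
```

```text
0.20245107280412997 [ 0.77308344  0.56646179 -0.52457261]
```

View pics/g1.png

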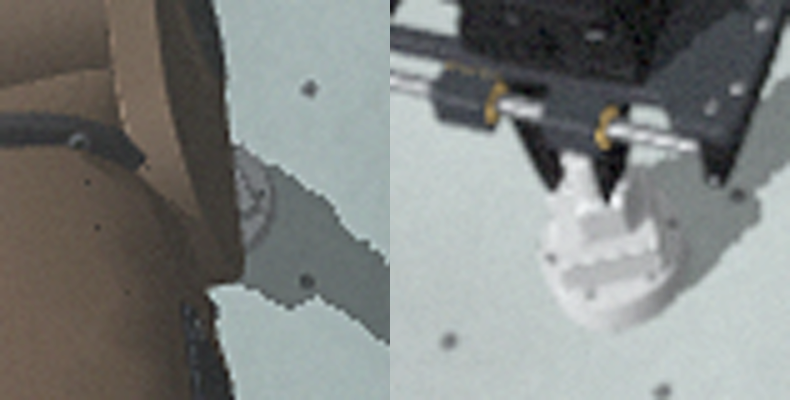

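Request:
apply_moves(
  commands=[
    [0,0,0,0,0,-0.005,0],
    [0,0,0,0,0,-0.02,0],
    [0,0,0,0,0,-0.03,0],
    [0,0,0,0,0,-0.03,0],
    [0,0,0,0,0,-0.015,0],
  ],
)

```text
t: 4.57
eef_pos: [641.2, 248.5, 374.2]
tcp_rot: [3.138, -0.001, 1.572]
ft_force: [0.4, 0.5, -0.5]
opening: 0.205
```

Request:
apply_moves(
  commands=[
    [0,0,0,-0.015,-0.0013,0,0],
    [0,0,0,-0.03,-0.0013,0,0],
    [0,0,0,-0.037,-0.0013,0,0],
    [0,0,0,-0.037,-0.0013,0,0],
    [0,0,0,-0.037,-0.0013,0,0],
  ],
)

```text
t: 4.98
eef_pos: [634.0, 90.3, 369.3]
tcp_rot: [-3.14, 0.0, 1.573]
ft_force: [1.1, -0.4, -1.2]
opening: 0.206
```

Request:
apply_moves(
  commands=[
    [0,0,0,-0.037,-0.0013,0,0],
    [0,0,0,-0.037,-0.0013,0,0],
    [0,0,0,-0.037,-0.0013,0,0],
    [0,0,0,-0.037,-0.0013,0,0],
    [0,0,0,-0.037,-0.0013,0,0],
  ],
)

```text
t: 5.4
eef_pos: [627.6, -95.0, 369.3]
tcp_rot: [-3.14, -0.0, 1.572]
ft_force: [0.5, -0.1, -0.7]
opening: 0.202
```

Request:
apply_moves(
  commands=[
    [0,0,0,-0.037,-0.0013,0,0],
    [0,0,0,-0.037,-0.0013,0,0],
    [0,0,0,-0.037,-0.0013,0,0],
    [0,0,0,-0.036,-0.0013,0,0],
    [0,0,0,-0.012,-0.0003,0,0],
  ],
)

```text
t: 5.82
eef_pos: [621.9, -256.5, 369.0]
tcp_rot: [-3.14, 0.0, 1.569]
ft_force: [-0.7, 1.2, -1.2]
opening: 0.206
```

```bash
python3 - <<'E'
from h import *
c=snap('top');d=snap('side')
p=np.r_[env.state()['eef_pos'][:2],0]; print(env.state()['eef_pos'],env.state()['opening'])
# pile now
a=cv2.resize(c['color'][115:165,200:250],None,fx=8,fy=8,interpolation=cv2.INTER_CUBIC)
b=cv2.resize(d['color'][260:310,220:270],None,fx=8,fy=8,interpolation=cv2.INTER_CUBIC)
cv2.imwrite('pics/p2.png',cv2.convertScaleAbs(np.hstack([a,b]),alpha=1.4)[:,:,::-1])
E
```

```text
[ 622.30706316 -254.28337821  368.98355164] 0.2019792329231936
```

View pics/p2.png

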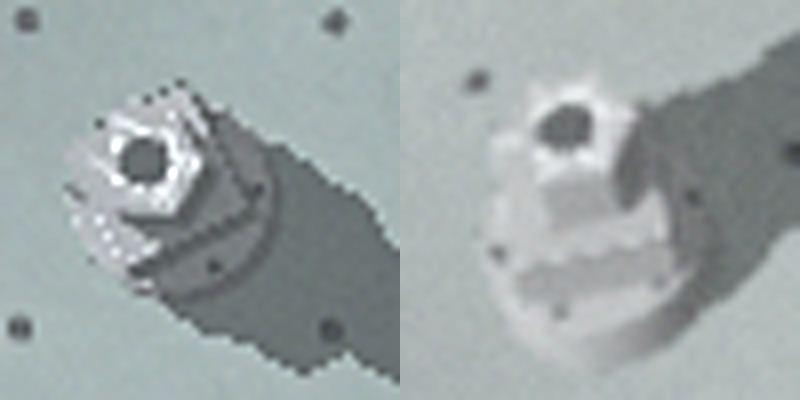

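Request:
apply_moves(
  commands=[
    [0,0,0,0.001,0,0.02,0],
    [0,0,0,0,0,0.035,0],
    [0,0,0,0,0,0.04,0],
    [0,0,0,0,0,0.035,0],
    [0,0,0,0,0,0.015,0],
  ],
)

```text
t: 6.33
eef_pos: [622.1, -248.6, 220.2]
tcp_rot: [-3.136, -0.003, 1.573]
ft_force: [0.4, 0.3, -0.3]
opening: 0.202
```

Request:
apply_moves(
  commands=[
    [0,0,0,0,0,0,0],
    [0,0,0,0,0,0.008,0],
    [0,0,0,0,0,0.008,0],
    [0,0,0,0,0,0.003,0],
    [0,0,0,0,0,0,0],
  ],
)

```text
t: 6.75
eef_pos: [623.3, -250.4, 206.4]
tcp_rot: [3.141, 0.0, 1.572]
ft_force: [1.2, -0.2, -0.9]
opening: 0.203
```

```bash
python3 - <<'E'
from h import *
print(env.state()['eef_pos'],env.state()['ft_force'])
c=snap('top');d=snap('side')
print(tri(c,(217.6,134.6),d,(240.3,275.4)),ray(c,217.6,134.6,72),ray(d,240.3,275.4,72))
b=cv2.resize(d['color'][105:185,271:371],None,fx=6,fy=6,interpolation=cv2.INTER_CUBIC)
cv2.imwrite('pics/s1.png',cv2.convertScaleAbs(b,alpha=1.4)[:,:,::-1])
E
```

```text
[ 623.30714243 -250.36439748  206.35192359] [ 1.17586189 -0.23978956 -0.92110945]
(array([642.44073004, 245.96776922,  70.10198992]), np.float64(0.3878384474876377)) [642.27940106 245.62363591  72.        ] [641.52710384 246.92591645  72.        ]
```

View pics/s1.png

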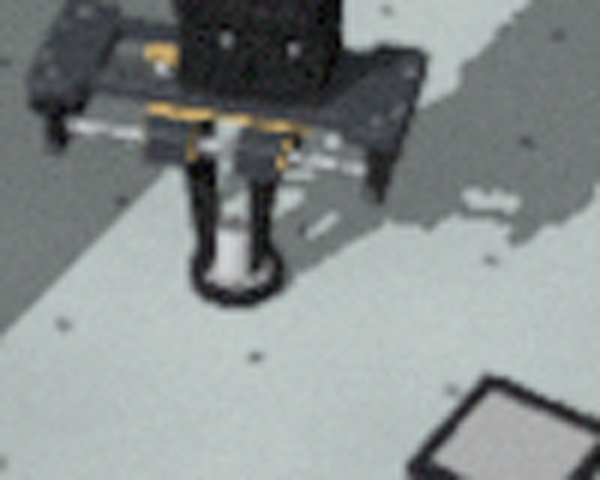

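Request:
apply_moves(
  commands=[
    [0,0,0,-0.0005,0,0.001,0],
    [0,0,0,-0.0005,0,0.001,0],
    [0,0,0,0,0,0.0003,0],
    [0,0,0,0,0,0,0],
    [0,0,0,0,0,0,0],
  ],
)

```text
t: 7.27
eef_pos: [623.3, -251.7, 204.2]
tcp_rot: [3.141, 0.0, 1.572]
ft_force: [-0.6, -0.3, 2.1]
opening: 0.203
```

Request:
apply_moves(
  commands=[
    [0,0,0,0,0,0,0.022],
    [0,0,0,0,0,0,0.026],
    [0,0,0,0,0,0,0.035],
    [0,0,0,0,0,0,0.045],
    [0,0,0,0,0,0,0.06],
  ],
)

```text
t: 7.68
eef_pos: [623.3, -251.6, 203.8]
tcp_rot: [-3.142, -0.0, 1.572]
ft_force: [-0.8, 0.7, -0.1]
opening: 0.425
```

Request:
apply_moves(
  commands=[
    [0,0,0,0,0,0,0.06],
    [0,0,0,0,0,-0.01,0.06],
    [0,0,0,0,0,-0.03,0.06],
    [0,0,0,0,0,-0.04,0.06],
    [0,0,0,0,0,-0.04,0.06],
  ],
)

```text
t: 8.1
eef_pos: [623.1, -251.5, 325.4]
tcp_rot: [-3.14, -0.001, 1.572]
ft_force: [-0.4, -0.0, 0.9]
opening: 0.631
```

Request:
apply_moves(
  commands=[
    [0,0,0,0.035,0.0013,-0.02,0.07],
    [0,0,0,0.035,0.0013,0,0.07],
    [0,0,0,0.035,0.0013,0,0.07],
    [0,0,0,0.035,0.0013,0,0.07],
    [0,0,0,0.035,0.0013,0,0.07],
  ],
)

```text
t: 8.52
eef_pos: [629.2, -75.0, 345.1]
tcp_rot: [3.141, 0.0, 1.572]
ft_force: [0.6, 0.3, 0.7]
opening: 0.734
```

```bash
python3 - <<'E'
from h import *
print(env.state()['eef_pos'],env.state()['opening'])
c=snap('top');d=snap('side')
a=cv2.resize(c['color'][123:173,393:443],None,fx=8,fy=8,interpolation=cv2.INTER_CUBIC)
b=cv2.resize(d['color'][125:175,286:336],None,fx=8,fy=8,interpolation=cv2.INTER_CUBIC)
cv2.imwrite('pics/s1b.png',cv2.convertScaleAbs(np.hstack([a,b]),alpha=1.4)[:,:,::-1])
E
```

```text
[629.19192477 -75.04728291 345.05606788] 0.7337202339810435
```

View pics/s1b.png

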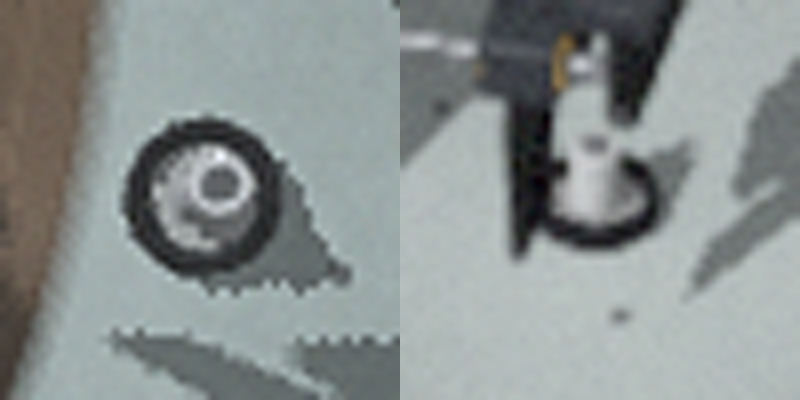

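Request:
apply_moves(
  commands=[
    [0,0,0,0.036,0.0014,0,0.07],
    [0,0,0,0.036,0.0014,0,0.07],
    [0,0,0,0.036,0.0014,0,0.07],
    [0,0,0,0.036,0.0014,0,0.07],
    [0,0,0,0.036,0.0014,0,0.07],
  ],
)

```text
t: 9.03
eef_pos: [636.2, 104.6, 344.8]
tcp_rot: [3.141, -0.0, 1.572]
ft_force: [0.9, 0.3, -0.5]
opening: 0.735
```

Request:
apply_moves(
  commands=[
    [0,0,0,0.036,0.0014,0,0.07],
    [0,0,0,0.036,0.0014,0,0.07],
    [0,0,0,0.036,0.0014,0,0.07],
    [0,0,0,0.033,0.0014,0,0.07],
    [0,0,0,0,0,0,0.07],
  ],
)

```text
t: 9.45
eef_pos: [641.3, 249.2, 344.5]
tcp_rot: [3.141, -0.001, 1.576]
ft_force: [0.4, -0.3, 1.1]
opening: 0.74
```

Request:
apply_moves(
  commands=[
    [0,0,0,0,0,0.02,0.07],
    [0,0,0,0,0,0.03,0.07],
    [0,0,0,0,0,0.03,0.07],
    [0,0,0,0,0,0.015,0.07],
    [0,0,0,0,0,0.003,0.07],
  ],
)

```text
t: 9.87
eef_pos: [641.4, 243.6, 243.2]
tcp_rot: [-3.137, 0.001, 1.572]
ft_force: [0.3, -0.6, -0.2]
opening: 0.738
```

Request:
apply_moves(
  commands=[
    [0,0,0,0,0,0,0.06],
    [0,0,0,0,0,0,0.05],
    [0,0,0,0,0,0,0.045],
    [0,0,0,0,0,0,0.04],
    [0,0,0,0,0,0,0.038],
  ],
)

```text
t: 10.28
eef_pos: [641.9, 244.4, 247.1]
tcp_rot: [3.14, -0.0, 1.572]
ft_force: [-0.7, 0.6, 0.7]
opening: 0.445
```

Request:
apply_moves(
  commands=[
    [0,0,0,0.0015,0,0,0.036],
    [0,0,0,0,0,0,0.032],
    [0,0,0,0,0,0,0.025],
    [0,0,0,0,0,0,0.01],
    [0,0,0,0,0,0,0],
  ],
)

```text
t: 10.7
eef_pos: [641.7, 246.1, 246.2]
tcp_rot: [3.141, -0.0, 1.572]
ft_force: [-1.7, 0.4, 4.8]
opening: 0.333
```

Request:
apply_moves(
  commands=[
    [0,0,0,0,0,0,0],
    [0,0,0,0,0,0,0],
    [0,0,0,0,0,-0.002,0],
    [0,0,0,0,0,-0.003,0],
    [0,0,0,0,0,-0.01,0],
  ],
)

```text
t: 11.12
eef_pos: [641.5, 245.7, 259.7]
tcp_rot: [-3.139, 0.001, 1.572]
ft_force: [-0.4, 0.2, -1.4]
opening: 0.337
```

Request:
apply_moves(
  commands=[
    [0,0,0,0,0,-0.02,0],
    [0,0,0,0,0,-0.03,0],
    [0,0,0,0,0,-0.03,0],
    [0,0,0,0,0,-0.01,0],
    [0,0,0,0,0,0,0],
  ],
)

```text
t: 11.53
eef_pos: [641.8, 245.9, 354.3]
tcp_rot: [3.136, -0.001, 1.572]
ft_force: [-0.2, 0.8, -1.3]
opening: 0.332
```

Request:
apply_moves(
  commands=[
    [0,0,0,-0.015,-0.002,0,0],
    [0,0,0,-0.03,-0.002,0,0],
    [0,0,0,-0.036,-0.002,0,0],
    [0,0,0,-0.036,-0.002,0,0],
    [0,0,0,-0.036,-0.002,0,0],
  ],
)

```text
t: 11.95
eef_pos: [631.1, 90.9, 348.8]
tcp_rot: [-3.138, 0.0, 1.573]
ft_force: [0.8, 0.1, -1.8]
opening: 0.335
```

Request:
apply_moves(
  commands=[
    [0,0,0,-0.034,-0.002,0,0],
    [0,0,0,-0.02,-0.002,0,0],
    [0,0,6.2,0,0,0,0],
    [0,0,6.1,0,0,0,0],
    [0,0,0,0,0,0.01,0],
  ],
)

```text
t: 12.37
eef_pos: [627.8, 37.7, 340.4]
tcp_rot: [3.142, -0.0, 1.351]
ft_force: [0.1, -0.9, -1.9]
opening: 0.332
```

Request:
apply_moves(
  commands=[
    [0,0,0,0,0,0.03,0],
    [0,0,0,0,0,0.035,0],
    [0,0,0,0,0,0.035,0],
    [0,0,0,0,0,0.015,0],
    [0,0,0,0,0,0.005,0],
  ],
)

```text
t: 12.78
eef_pos: [626.7, 38.8, 215.9]
tcp_rot: [-3.134, 0.001, 1.361]
ft_force: [-0.3, -0.3, -1.2]
opening: 0.336
```

Request:
apply_moves(
  commands=[
    [0,0,0,0,0,0.003,0],
    [0,0,0,0,0,0.005,0],
    [0,0,0,0,0,0,0],
    [0,0,0,0,0,0,0],
    [0,0,0,0,0,0,0],
  ],
)

```text
t: 13.2
eef_pos: [628.1, 38.9, 213.9]
tcp_rot: [3.14, -0.0, 1.358]
ft_force: [-0.3, -0.5, -1.3]
opening: 0.333
```

```bash
python3 - <<'E'
from h import *
print(env.state()['eef_pos'],env.state()['ft_force'])
c=snap('top');d=snap('side')
b=cv2.resize(d['color'][190:250,240:320],None,fx=6,fy=6,interpolation=cv2.INTER_CUBIC)
cv2.imwrite('pics/s2.png',cv2.convertScaleAbs(b,alpha=1.4)[:,:,::-1])
E
```

```text
[628.14569402  38.92674621 213.89783007] [-0.28844857 -0.54744117 -1.32263451]
```

View pics/s2.png

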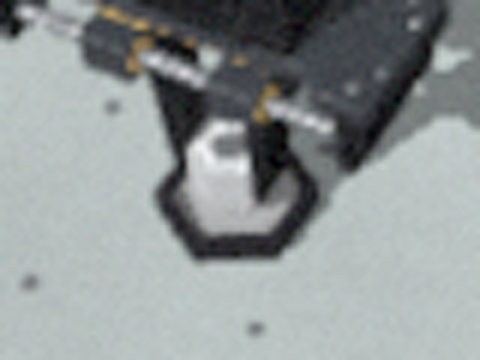

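Request:
apply_moves(
  commands=[
    [0,0,0,0,0,0.004,0],
    [0,0,0,0,0,0.003,0],
    [0,0,0,0,0,0.0015,0],
    [0,0,0,0,0,0,0],
    [0,0,0,0,0,0,0],
  ],
)

```text
t: 13.72
eef_pos: [628.0, 38.9, 204.3]
tcp_rot: [-3.141, -0.0, 1.357]
ft_force: [0.1, 0.6, -1.3]
opening: 0.334
```

Request:
apply_moves(
  commands=[
    [0,0,0,0,0,0.0005,0],
    [0,0,0,0,0,0.0003,0],
    [0,0,0,0,0,0,0],
    [0,0,0,0,0,0,0],
    [0,0,0,0,0,0,0],
  ],
)

```text
t: 14.13
eef_pos: [628.0, 38.9, 204.2]
tcp_rot: [3.141, -0.0, 1.358]
ft_force: [-2.1, -0.6, 5.9]
opening: 0.337
```

Request:
apply_moves(
  commands=[
    [0,0,0,0,0,0,0.034],
    [0,0,0,0,0,0,0.038],
    [0,0,0,0,0,0,0.045],
    [0,0,0,0,0,0,0.055],
    [0,0,0,0,0,0,0.07],
  ],
)

```text
t: 14.55
eef_pos: [628.0, 38.9, 203.5]
tcp_rot: [-3.141, -0.0, 1.357]
ft_force: [0.6, 0.4, 0.7]
opening: 0.555
```

Request:
apply_moves(
  commands=[
    [0,0,0,0,0,0,0.08],
    [0,0,0,0,0,-0.01,0.08],
    [0,0,0,0,0,-0.03,0.08],
    [0,0,0,0,0,-0.04,0.08],
    [0,0,0,0,0,-0.04,0.08],
  ],
)

```text
t: 14.97
eef_pos: [627.8, 38.9, 325.1]
tcp_rot: [-3.14, 0.0, 1.357]
ft_force: [0.7, -0.6, -0.1]
opening: 0.837
```

```bash
python3 - <<'E'
from h import *
print(env.state()['eef_pos'],env.state()['opening'])
c=snap('top');d=snap('side')
a=cv2.resize(c['color'][115:165,200:250],None,fx=8,fy=8,interpolation=cv2.INTER_CUBIC)
b=cv2.resize(d['color'][190:310,220:320],None,fx=4,fy=4,interpolation=cv2.INTER_CUBIC)
I=np.zeros((480,800,3),np.uint8);I[:400,:400]=a;I[:,400:]=b
cv2.imwrite('pics/p3.png',cv2.convertScaleAbs(I,alpha=1.4)[:,:,::-1])
E
```

```text
[627.76509353  38.91156053 325.14289374] 0.837267069589755
```

View pics/p3.png

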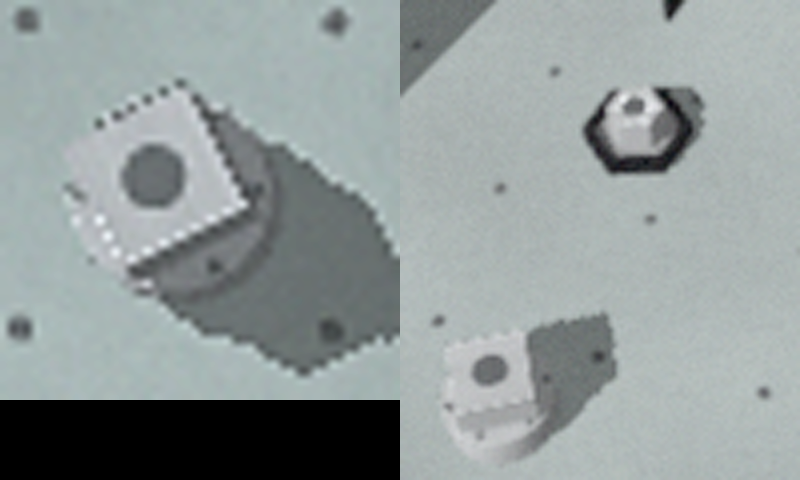

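Request:
apply_moves(
  commands=[
    [0,0,-6.73,0,0,-0.01,0.08],
    [0,0,-6.73,0,0,-0.01,0.08],
    [0,0,-6.73,0,0,0,0.08],
    [0,0,-6.73,0,0,0,0.08],
    [0,0,-6.73,0,0,0,0.08],
  ],
)

```text
t: 15.48
eef_pos: [627.8, 38.9, 344.0]
tcp_rot: [3.141, 0.0, 1.951]
ft_force: [0.5, -0.6, -0.2]
opening: 0.839
```

Request:
apply_moves(
  commands=[
    [0,0,-6.73,0,0,0,0.08],
    [0,0,0,0,0,0,0.08],
  ],
)

```text
t: 15.65
eef_pos: [627.8, 38.9, 343.7]
tcp_rot: [-3.142, -0.0, 2.068]
ft_force: [-0.5, -0.4, -0.1]
opening: 0.842
```

```bash
cat >> h.py <<'E'
def delta(tx,ty,p=None,yaw=None):
    s=env.state(); p=s['eef_pos'] if p is None else p; y=s['tcp_rot'][2] if yaw is None else yaw
    d=np.array([tx-p[0],ty-p[1]])
    return np.round([d@[np.cos(y),np.sin(y)],d@[np.sin(y),-np.cos(y)]],1), np.round(np.degrees(y),2), np.round(p,1)
E
python3 - <<'E'
from h import *
c=snap('top');d=snap('side')
A=ray(c,218.7,136.6,48);B=ray(d,242.1,282.1,48);print(A,B); m=(A+B)/2
print(delta(m[0],m[1]))
sq=[np.array(seats(c,[(382,210)])[0][0]),np.array(seats(d,[(357,181)])[0][0])]
print(sq, sq[0]-A[:2],sq[1]-B[:2])
E
```

```text
[641.75464063 247.8940412   48.        ] [640.51954252 249.208839    48.        ]
(array([179.1, 109.8]), np.float64(117.92), array([627.9,  38.9, 343.7]))Traceback (most recent call last):
  File "<stdin>", line 5, in <module>
TypeError: 'NoneType' object is not subscriptable
```

Request:
apply_moves(
  commands=[
    [0,0,0,0.026,0.016,0,0.08],
    [0,0,0,0.026,0.016,0,0.08],
    [0,0,0,0.026,0.016,0,0.08],
    [0,0,0,0.026,0.016,0,0.08],
    [0,0,0,0.026,0.016,0,0.08],
  ],
)

```text
t: 16.17
eef_pos: [637.1, 192.7, 343.7]
tcp_rot: [3.142, -0.0, 2.058]
ft_force: [1.0, 0.6, -0.3]
opening: 0.842
```

Request:
apply_moves(
  commands=[
    [0,0,0,0.026,0.016,0,0.08],
    [0,0,0,0.0231,0.0138,0,0.08],
    [0,0,0,0,0,0.02,0.08],
    [0,0,0,0,0,0.03,0.08],
    [0,0,0,0,0,0.015,0.08],
  ],
)

```text
t: 16.58
eef_pos: [639.6, 249.2, 276.0]
tcp_rot: [-3.139, -0.001, 2.059]
ft_force: [-0.4, 0.6, 0.0]
opening: 0.842
```

Request:
apply_moves(
  commands=[
    [0,0,0,0,0,0,0.08],
    [0,0,0,0,0,0,0.08],
    [0,0,0,0,0,0,0.08],
  ],
)

```text
t: 16.83
eef_pos: [640.7, 248.6, 279.9]
tcp_rot: [3.14, 0.0, 2.06]
ft_force: [-0.3, -0.2, 0.7]
opening: 0.838
```

```bash
python3 - <<'E'
from h import *
print(delta(641.1,248.5))
E
```

```text
(array([-0.3,  0.3]), np.float64(118.05), array([640.7, 248.6, 279.9]))
```

Well centred. Descend 56 mm and close.

Request:
apply_moves(
  commands=[
    [0,0,0,0,0,0.015,0.08],
    [0,0,0,0,0,0.02,0.08],
    [0,0,0,0,0,0.015,0.08],
    [0,0,0,0,0,0.006,0.07],
    [0,0,0,0,0,0,0.06],
  ],
)

```text
t: 17.25
eef_pos: [640.4, 248.5, 222.6]
tcp_rot: [-3.141, -0.0, 2.061]
ft_force: [-1.5, 0.3, -0.4]
opening: 0.755
```

Request:
apply_moves(
  commands=[
    [0,0,0,0,0,0,0.055],
    [0,0,0,0,0,0,0.05],
    [0,0,0,0,0,0,0.046],
    [0,0,0,0,0,0,0.043],
    [0,0,0,0,0,0,0.035],
  ],
)

```text
t: 17.67
eef_pos: [640.3, 248.6, 223.5]
tcp_rot: [3.141, 0.0, 2.062]
ft_force: [-1.3, -0.9, 4.5]
opening: 0.464
```

Request:
apply_moves(
  commands=[
    [0,0,0,0,0,0,0.02],
    [0,0,0,0,0,0,0],
    [0,0,0,0,0,0,0],
    [0,0,0,0,0,0,0],
  ],
)

```text
t: 18.0
eef_pos: [640.4, 248.7, 223.5]
tcp_rot: [3.141, 0.0, 2.062]
ft_force: [-2.0, -0.7, 6.8]
opening: 0.462
```

Request:
apply_moves(
  commands=[
    [0,0,0,0,0,-0.002,0],
    [0,0,0,0,0,-0.005,0],
    [0,0,0,0,0,-0.015,0],
    [0,0,0,0,0,-0.025,0],
    [0,0,0,0,0,-0.03,0],
  ],
)

```text
t: 18.42
eef_pos: [640.0, 248.5, 298.6]
tcp_rot: [-3.137, -0.001, 2.062]
ft_force: [0.2, 0.4, -4.3]
opening: 0.459
```

Request:
apply_moves(
  commands=[
    [0,0,0,0,0,-0.03,0],
    [0,0,0,0,0,-0.015,0],
    [0,0,0,0,0,0,0],
    [0,0,0,0,0,0,0],
  ],
)

```text
t: 18.75
eef_pos: [640.0, 248.6, 344.6]
tcp_rot: [3.141, -0.0, 2.062]
ft_force: [-0.4, -0.2, -5.2]
opening: 0.46
```

```bash
python3 - <<'E'
from h import *
c=snap('top');d=snap('side')
for cc,p in((c,[(382,210),(277,220)]),(d,[(357,181),(346,259)])): print([o and (o[0],o[1][2]) for o in seats(cc,p)])
print(delta(462,-158))
E
```

```text
[None, None]
[(array([ 461.6, -156.3]), 68.94810485839844), (array([436.7, 109.3]), 61.013938903808594)]
(array([-274.4, -348.8]), np.float64(118.16), array([640. , 248.5, 342.7]))
```

Request:
apply_moves(
  commands=[
    [0,0,0,-0.008,-0.0105,0,0],
    [0,0,0,-0.0215,-0.0273,0,0],
    [0,0,0,-0.0215,-0.0273,0,0],
    [0,0,0,-0.0215,-0.0273,0,0],
    [0,0,0,-0.0215,-0.0273,0,0],
  ],
)

```text
t: 19.27
eef_pos: [578.1, 108.1, 342.8]
tcp_rot: [-3.139, -0.001, 2.063]
ft_force: [0.5, -0.6, -5.0]
opening: 0.458
```

Request:
apply_moves(
  commands=[
    [0,0,0,-0.0215,-0.0273,0,0],
    [0,0,0,-0.0215,-0.0273,0,0],
    [0,0,0,-0.0215,-0.0273,0,0],
    [0,0,0,-0.0215,-0.0273,0,0],
    [0,0,0,-0.0215,-0.0273,0,0],
  ],
)

```text
t: 19.68
eef_pos: [508.4, -51.2, 343.3]
tcp_rot: [-3.14, -0.002, 2.062]
ft_force: [0.2, -0.5, -4.3]
opening: 0.46
```

Request:
apply_moves(
  commands=[
    [0,0,0,-0.0215,-0.0273,0,0],
    [0,0,0,-0.0215,-0.0273,0,0],
    [0,0,0,-0.0215,-0.0273,0,0],
    [0,0,0,-0.0084,-0.0107,0,0],
    [0,0,0,0,0,0,0],
  ],
)

```text
t: 20.1
eef_pos: [461.1, -160.3, 343.4]
tcp_rot: [-3.14, -0.002, 2.059]
ft_force: [1.3, 0.8, -5.6]
opening: 0.458
```

Request:
apply_moves(
  commands=[
    [0,0,-7,0,0,0,0],
    [0,0,-7,0,0,0,0],
    [0,0,-7,0,0,0,0],
    [0,0,-7,0,0,0,0],
    [0,0,-7,0,0,0,0],
  ],
)

```text
t: 20.52
eef_pos: [462.4, -157.3, 343.5]
tcp_rot: [3.141, -0.002, 2.68]
ft_force: [-0.1, 0.8, -5.6]
opening: 0.462
```

Request:
apply_moves(
  commands=[
    [0,0,-7,0,0,0,0],
    [0,0,0,0,0,0.02,0],
    [0,0,0,0,0,0.03,0],
    [0,0,0,0,0,0.02,0],
    [0,0,0,0,0,0,0],
  ],
)

```text
t: 20.93
eef_pos: [461.7, -157.0, 270.7]
tcp_rot: [3.141, -0.007, 2.796]
ft_force: [-0.4, 0.2, -5.3]
opening: 0.458
```

```bash
python3 - <<'E'
from h import *
print(delta(462,-157.7))
E
```

```text
(array([-0.5, -0.6]), np.float64(160.18), array([ 461.7, -157. ,  270.7]))
```

Request:
apply_moves(
  commands=[
    [0,0,0,-0.0005,-0.0005,0.015,0],
    [0,0,0,0,0,0.02,0],
    [0,0,0,0,0,0.015,0],
    [0,0,0,0,0,0.003,0],
    [0,0,0,0,0,0,0],
  ],
)

```text
t: 21.35
eef_pos: [462.8, -158.3, 221.3]
tcp_rot: [3.141, -0.002, 2.796]
ft_force: [0.4, -0.2, -5.2]
opening: 0.462
```

```bash
python3 - <<'E'
from h import *
print(delta(462,-157.7))
c=snap('top');d=snap('side')
a=cv2.resize(c['color'][180:240,352:412],None,fx=6,fy=6,interpolation=cv2.INTER_CUBIC)
b=cv2.resize(d['color'][145:205,322:392],None,fx=6,fy=6,interpolation=cv2.INTER_CUBIC)
cv2.imwrite('pics/s3.png',cv2.convertScaleAbs(np.hstack([a,b]),alpha=1.4)[:,:,::-1])
E
```

```text
(array([0.9, 0.3]), np.float64(160.17), array([ 462.8, -158.3,  221.3]))
```

View pics/s3.png

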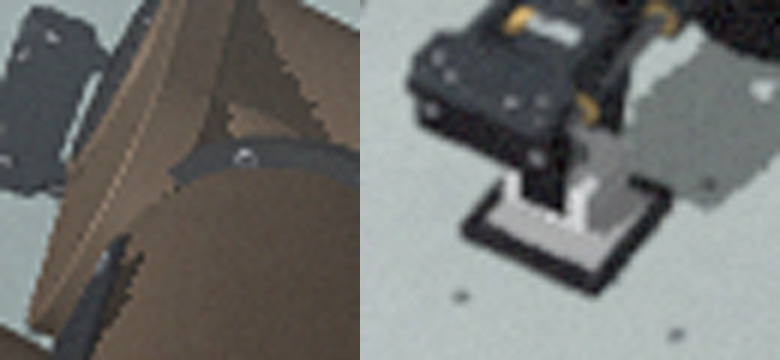

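Request:
apply_moves(
  commands=[
    [0,0,0,0,0,0.005,0],
    [0,0,0,0,0,0.006,0],
    [0,0,0,0,0,0.002,0],
    [0,0,0,0,0,0.001,0],
    [0,0,0,0,0,0,0],
  ],
)

```text
t: 21.87
eef_pos: [462.5, -158.5, 207.4]
tcp_rot: [3.141, -0.0, 2.795]
ft_force: [0.0, -0.7, -4.8]
opening: 0.464
```

Request:
apply_moves(
  commands=[
    [0,0,0,0,0,0,0],
    [0,0,0,0,0,0.0005,0],
    [0,0,0,0,0,0.0005,0],
    [0,0,0,0,0,0,0],
    [0,0,0,0,0,0,0],
  ],
)

```text
t: 22.28
eef_pos: [462.6, -158.5, 206.6]
tcp_rot: [3.142, 0.0, 2.795]
ft_force: [0.2, -0.7, -5.0]
opening: 0.462
```

Request:
apply_moves(
  commands=[
    [0,0,0,0,0,0.0005,0],
    [0,0,0,0,0,0.0005,0],
    [0,0,0,0,0,0.0003,0],
    [0,0,0,0,0,0,0],
    [0,0,0,0,0,0,0],
  ],
)

```text
t: 22.7
eef_pos: [462.6, -158.5, 205.4]
tcp_rot: [3.142, 0.0, 2.795]
ft_force: [-0.7, -0.2, 0.1]
opening: 0.457
```

Request:
apply_moves(
  commands=[
    [0,0,0,0,0,0,0.046],
    [0,0,0,0,0,0,0.05],
    [0,0,0,0,0,0,0.058],
    [0,0,0,0,0,0,0.07],
    [0,0,0,0,0,0,0.08],
  ],
)

```text
t: 23.12
eef_pos: [462.6, -158.6, 205.4]
tcp_rot: [3.142, 0.0, 2.795]
ft_force: [-0.1, 0.2, -0.1]
opening: 0.68
```

Request:
apply_moves(
  commands=[
    [0,0,0,0,0,0,0.094],
    [0,0,0,0,0,-0.01,0.094],
    [0,0,0,0,0,-0.03,0.094],
    [0,0,0,0,0,-0.04,0.094],
    [0,0,0,0,0,-0.035,0.094],
  ],
)

```text
t: 23.53
eef_pos: [462.3, -158.4, 322.5]
tcp_rot: [3.141, -0.001, 2.795]
ft_force: [0.2, 0.1, 0.3]
opening: 0.979
```

```bash
python3 - <<'E'
from h import *
c=snap('top');d=snap('side')
a=cv2.resize(c['color'][115:165,200:250],None,fx=8,fy=8,interpolation=cv2.INTER_CUBIC)
b=cv2.resize(d['color'][145:325,225:405],None,fx=400/180,fy=400/180,interpolation=cv2.INTER_CUBIC)
e=cv2.resize(d['color'][150:200,332:382],None,fx=4,fy=4,interpolation=cv2.INTER_CUBIC)
I=np.zeros((600,800,3),np.uint8);I[:400,:400]=a;I[:400,400:]=b;I[400:,:200]=e
f=cv2.resize(d['color'][270:310,220:270],None,fx=4,fy=4,interpolation=cv2.INTER_CUBIC);I[400:560,250:450]=f
cv2.imwrite('pics/p4.png',cv2.convertScaleAbs(I,alpha=1.4)[:,:,::-1])
print(delta(641,248.5))
E
```

```text
(array([-29.4, 443.4]), np.float64(160.17), array([ 462.9, -158.6,  325.6]))
```

View pics/p4.png

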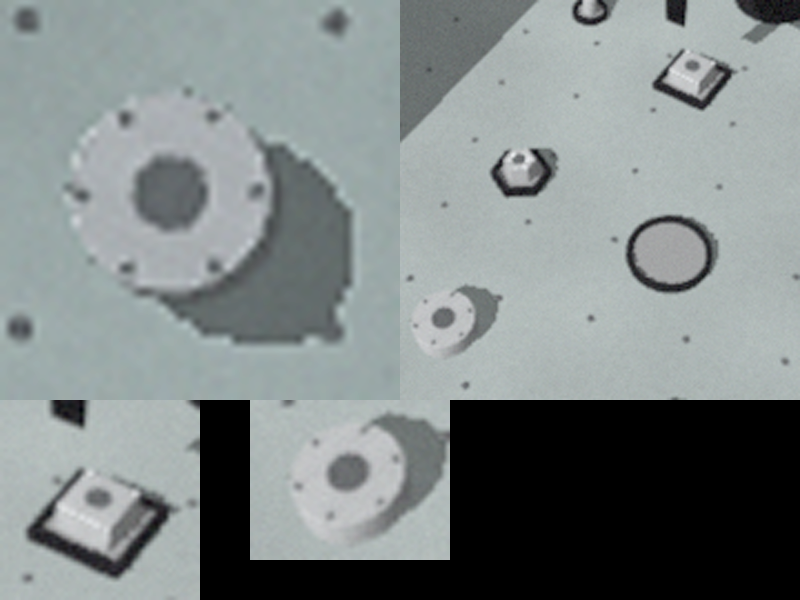

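```bash
python3 - <<'E'
from h import *
c=snap('top');d=snap('side')
A=ray(c,220.9,138.6,24);B=ray(d,244.1,287.6,24);m=(A+B)/2;print(A,B,m)
print(delta(m[0],m[1]))
E
```

```text
[641.04218208 247.27646276  24.        ] [639.79845142 249.14019639  24.        ] [640.42031675 248.20832957  24.        ]
(array([-29.6, 442.9]), np.float64(160.16), array([ 462.3, -158.4,  321.6]))
```

Request:
apply_moves(
  commands=[
    [0,0,0,-0.0023,0.034,-0.004,0.094],
    [0,0,0,-0.0023,0.034,-0.004,0.094],
    [0,0,0,-0.0023,0.034,-0.004,0.094],
    [0,0,0,-0.0023,0.034,-0.004,0.094],
    [0,0,0,-0.0023,0.034,-0.004,0.094],
  ],
)

```text
t: 24.15
eef_pos: [531.3, -1.0, 339.2]
tcp_rot: [-3.141, -0.003, 2.795]
ft_force: [0.1, -0.6, 0.6]
opening: 0.99
```

Request:
apply_moves(
  commands=[
    [0,0,0,-0.0023,0.034,0,0.094],
    [0,0,0,-0.0023,0.034,0,0.094],
    [0,0,0,-0.0023,0.034,0,0.094],
    [0,0,0,-0.0023,0.034,0,0.094],
    [0,0,0,-0.0023,0.034,0,0.094],
  ],
)

```text
t: 24.57
eef_pos: [599.9, 155.2, 338.7]
tcp_rot: [-3.14, -0.002, 2.795]
ft_force: [-0.2, 0.3, -1.4]
opening: 0.989
```

Request:
apply_moves(
  commands=[
    [0,0,0,-0.0023,0.034,0,0.094],
    [0,0,0,-0.0023,0.034,0,0.094],
    [0,0,0,-0.0023,0.034,0,0.094],
    [0,0,0,0,0,0.02,0.094],
    [0,0,0,0,0,0.03,0.094],
  ],
)

```text
t: 24.98
eef_pos: [641.0, 249.1, 290.1]
tcp_rot: [3.14, 0.002, 2.798]
ft_force: [-0.6, -0.3, 0.7]
opening: 0.989
```

Request:
apply_moves(
  commands=[
    [0,0,0,0,0,0.02,0.094],
    [0,0,0,0,0,0.01,0.094],
    [0,0,0,0,0,0,0.094],
    [0,0,0,0,0,0,0.094],
  ],
)

```text
t: 25.32
eef_pos: [640.9, 247.0, 259.9]
tcp_rot: [-3.141, -0.001, 2.795]
ft_force: [0.8, 0.3, 0.2]
opening: 0.987
```

```bash
python3 - <<'E'
from h import *
print(delta(640.4,248.2))
E
```

```text
(array([0.9, 1. ]), np.float64(160.14), array([640.9, 247. , 259.9]))
```

Adjust by 1 mm, descend 60 mm and close.

Request:
apply_moves(
  commands=[
    [0,0,0,0.001,0.001,0.015,0.094],
    [0,0,0,0,0,0.02,0.094],
    [0,0,0,0,0,0.015,0.094],
    [0,0,0,0,0,0.007,0.094],
    [0,0,0,0,0,0.003,0.09],
  ],
)

```text
t: 25.73
eef_pos: [640.3, 248.2, 200.4]
tcp_rot: [3.141, 0.0, 2.795]
ft_force: [-0.3, 0.5, 0.2]
opening: 0.963
```

Request:
apply_moves(
  commands=[
    [0,0,0,0,0,0,0.08],
    [0,0,0,0,0,0,0.074],
    [0,0,0,0,0,0,0.07],
    [0,0,0,0,0,0,0.066],
    [0,0,0,0,0,0,0.06],
  ],
)

```text
t: 26.15
eef_pos: [640.2, 248.2, 201.0]
tcp_rot: [3.142, 0.001, 2.795]
ft_force: [-1.7, -7.2, 6.5]
opening: 0.677
```

Request:
apply_moves(
  commands=[
    [0,0,0,0,0,0,0.05],
    [0,0,0,0,0,0,0.02],
    [0,0,0,0,0,0,0],
    [0,0,0,0,0,0,0],
    [0,0,0,0,0,0,0],
  ],
)

```text
t: 26.57
eef_pos: [640.2, 248.2, 201.1]
tcp_rot: [-3.142, 0.0, 2.795]
ft_force: [-2.0, -3.4, 6.4]
opening: 0.668
```

Request:
apply_moves(
  commands=[
    [0,0,0,0,0,-0.002,0],
    [0,0,0,0,0,-0.005,0],
    [0,0,0,0,0,-0.015,0],
    [0,0,0,0,0,-0.02,0],
    [0,0,0,0,0,-0.02,0],
  ],
)

```text
t: 26.98
eef_pos: [639.8, 248.4, 261.9]
tcp_rot: [-3.14, -0.002, 2.795]
ft_force: [-0.1, 0.3, -8.2]
opening: 0.667
```

Request:
apply_moves(
  commands=[
    [0,0,0,0,0,-0.02,0],
    [0,0,0,0,0,-0.015,0],
    [0,0,0,0,0,0,0],
    [0,0,0,0,0,0,0],
  ],
)

```text
t: 27.32
eef_pos: [639.9, 248.4, 297.3]
tcp_rot: [3.141, 0.0, 2.795]
ft_force: [-0.3, 0.1, -8.3]
opening: 0.665
```

```bash
python3 - <<'E'
from h import *
print(delta(437.3,107.5))
E
```

```text
(array([ 142.8, -201.3]), np.float64(160.16), array([639.9, 248.4, 297.3]))
```

Request:
apply_moves(
  commands=[
    [0,0,0,0.01,-0.0141,0,0],
    [0,0,0,0.0204,-0.0288,0,0],
    [0,0,0,0.0204,-0.0288,0,0],
    [0,0,0,0.0204,-0.0288,0,0],
    [0,0,0,0.0204,-0.0288,0,0],
  ],
)

```text
t: 27.73
eef_pos: [508.2, 157.1, 295.8]
tcp_rot: [-3.14, -0.002, 2.796]
ft_force: [1.2, -0.6, -8.3]
opening: 0.665
```

Request:
apply_moves(
  commands=[
    [0,0,0,0.0204,-0.0288,0,0],
    [0,0,0,0.0204,-0.0288,0,0],
    [0,0,0,0.0104,-0.0144,0,0],
    [0,0,0,0,0,0,0],
    [0,0,0,0,0,0,0],
  ],
)

```text
t: 28.15
eef_pos: [437.0, 107.1, 296.8]
tcp_rot: [-3.141, -0.001, 2.794]
ft_force: [0.7, 0.5, -8.3]
opening: 0.667
```

Request:
apply_moves(
  commands=[
    [0,0,0,0,0,0.02,0],
    [0,0,0,0,0,0.03,0],
    [0,0,0,0,0,0.02,0],
    [0,0,0,0,0,0,0],
    [0,0,0,0,0,0,0],
  ],
)

```text
t: 28.57
eef_pos: [438.0, 107.8, 226.5]
tcp_rot: [-3.141, -0.002, 2.796]
ft_force: [0.2, -0.4, -8.0]
opening: 0.666
```

```bash
python3 - <<'E'
from h import *
print(delta(437.3,107.5))
d=snap('side')
b=cv2.resize(d['color'][210:300,290:400],None,fx=5,fy=5,interpolation=cv2.INTER_CUBIC)
cv2.imwrite('pics/s4.png',cv2.convertScaleAbs(b,alpha=1.4)[:,:,::-1])
E
```

```text
(array([ 0.6, -0.5]), np.float64(160.17), array([438. , 107.8, 226.5]))
```

View pics/s4.png

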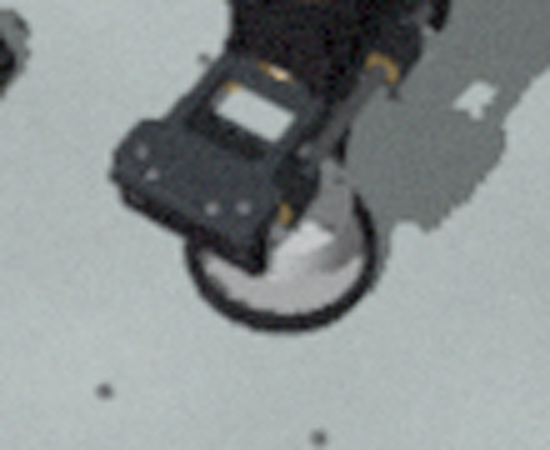

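Flange hovers over the seat, consistent with its centre. Lower 19.5 mm.

Request:
apply_moves(
  commands=[
    [0,0,0,0.0005,-0.0005,0.005,0],
    [0,0,0,0,0,0.007,0],
    [0,0,0,0,0,0.004,0],
    [0,0,0,0,0,0.001,0],
    [0,0,0,0,0,0,0],
  ],
)

```text
t: 29.03
eef_pos: [436.8, 107.2, 210.2]
tcp_rot: [-3.142, -0.0, 2.795]
ft_force: [0.2, -0.6, -8.4]
opening: 0.668
```

Request:
apply_moves(
  commands=[
    [0,0,0,0,0,0.0005,0],
    [0,0,0,0,0,0.0005,0],
    [0,0,0,0,0,0.0005,0],
    [0,0,0,0,0,0,0],
    [0,0,0,0,0,0,0],
  ],
)

```text
t: 29.45
eef_pos: [436.8, 107.2, 208.9]
tcp_rot: [3.141, 0.0, 2.795]
ft_force: [-0.9, -0.1, -8.8]
opening: 0.666
```

Request:
apply_moves(
  commands=[
    [0,0,0,0,0,0.0005,0],
    [0,0,0,0,0,0.0005,0],
    [0,0,0,0,0,0.0005,0],
    [0,0,0,0,0,0,0],
    [0,0,0,0,0,0,0],
  ],
)

```text
t: 29.87
eef_pos: [436.8, 107.2, 207.3]
tcp_rot: [3.142, -0.0, 2.795]
ft_force: [0.6, 0.3, -7.4]
opening: 0.664
```

Request:
apply_moves(
  commands=[
    [0,0,0,0,0,0.0003,0],
    [0,0,0,0,0,0.0002,0],
    [0,0,0,0,0,0,0],
    [0,0,0,0,0,0,0],
  ],
)

```text
t: 30.2
eef_pos: [436.8, 107.2, 207.0]
tcp_rot: [3.141, 0.0, 2.795]
ft_force: [-1.8, 0.2, -0.1]
opening: 0.671
```

Contact, weight taken by the floor. Release and rise, then look.

Request:
apply_moves(
  commands=[
    [0,0,0,0,0,0,0.065],
    [0,0,0,0,0,0,0.069],
    [0,0,0,0,0,0,0.075],
    [0,0,0,0,0,0,0.085],
    [0,0,0,0,0,0,0.094],
  ],
)

```text
t: 30.62
eef_pos: [436.9, 107.2, 206.9]
tcp_rot: [3.141, 0.0, 2.795]
ft_force: [0.1, 0.1, -0.3]
opening: 0.873
```

Request:
apply_moves(
  commands=[
    [0,0,0,0,0,0,0.094],
    [0,0,0,0,0,-0.01,0.094],
    [0,0,0,0,0,-0.03,0.094],
    [0,0,0,0,0,-0.04,0.094],
    [0,0,0,0,0,-0.04,0.094],
  ],
)

```text
t: 31.03
eef_pos: [436.6, 107.1, 327.8]
tcp_rot: [-3.141, -0.002, 2.795]
ft_force: [0.8, -0.7, -0.5]
opening: 0.986
```

Request:
apply_moves(
  commands=[
    [0,0,0,-0.02,0.025,-0.02,0.094],
    [0,0,0,-0.02,0.03,-0.01,0.094],
    [0,0,0,-0.02,0.03,0,0.094],
    [0,0,0,-0.02,0.03,0,0.094],
    [0,0,0,-0.02,0.03,0,0.094],
  ],
)

```text
t: 31.45
eef_pos: [581.1, 210.7, 357.3]
tcp_rot: [3.141, 0.001, 2.795]
ft_force: [1.0, -0.7, 0.0]
opening: 0.99
```

Request:
apply_moves(
  commands=[
    [0,0,0,-0.02,0.03,0,0.094],
    [0,0,0,-0.01,0.02,0,0.094],
    [0,0,0,0,0,0,0.094],
    [0,0,0,0,0,0,0.094],
    [0,0,0,0,0,0,0.094],
  ],
)

```text
t: 31.87
eef_pos: [624.7, 246.1, 356.4]
tcp_rot: [-3.141, -0.001, 2.795]
ft_force: [0.1, 0.2, 0.1]
opening: 0.99
```

```bash
python3 - <<'E'
from h import *
s=env.state();print(s['t'],s['eef_pos'],s['ft_force'])
c=snap('top');d=snap('side')
a=cv2.resize(c['color'][125:265,240:480],None,fx=3.3,fy=3.3,interpolation=cv2.INTER_CUBIC)[:,:800]
cv2.imwrite('pics/f1.png',cv2.convertScaleAbs(a,alpha=1.4)[:,:,::-1])
b=cv2.resize(d['color'][120:300,240:420],None,fx=3.3,fy=3.3,interpolation=cv2.INTER_CUBIC)
cv2.imwrite('pics/f2.png',cv2.convertScaleAbs(b,alpha=1.4)[:,:,::-1])
E
```

```text
31.8667 [624.71957768 246.10479518 356.43129439] [0.05792174 0.20033109 0.10414836]
```

View pics/f1.png

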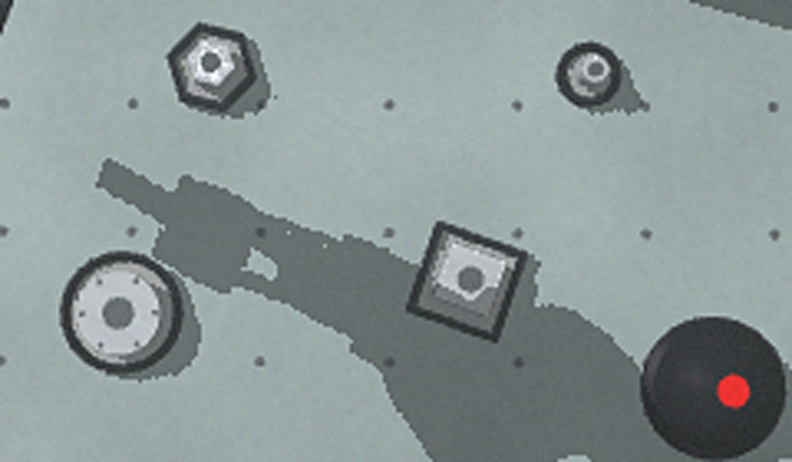

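View pics/f2.png

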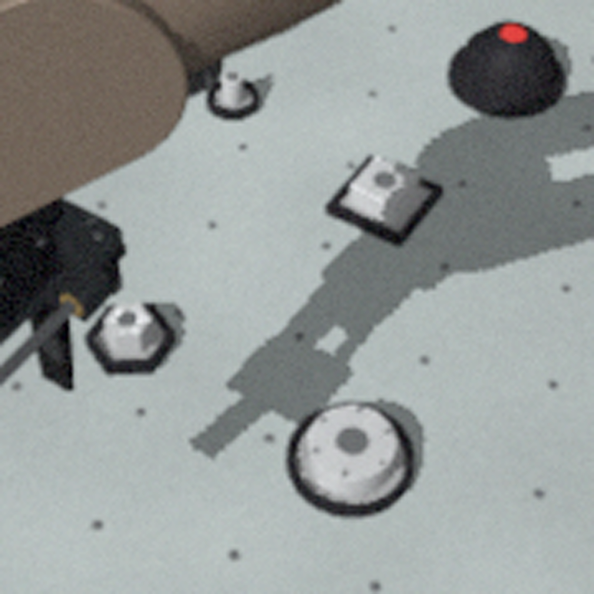

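```bash
python3 -c "
from cell import env
print(env.job_done())"
```

```text
the job is handed in; nothing more can be done
None
```

The job is handed in after about 32 s of robot time. I took the pile apart from the top (bushing, hexagon, square, flange). I lowered each piece until it was on or within a fraction of a millimetre of its seat floor, then released it.

The last top and side pictures show all four pieces upright inside their own rims. The square's and hexagon's sides look parallel to their seats. The gripper was clear, with the wrist force near zero. The dome stands where it did, and I never went near the camera, though it was outside the final pictures.

- **Disagreement between cameras:** the two cameras differed by 1 to 3 mm on the seat and piece positions, so I used their mean. That is well inside the 12 mm tolerance.
- **Check that failed:** one seat re-measurement from the top camera failed because the arm hid the seats. I used the first measurements and the side view instead.
- **Not measured at the end:** I judged the final centring and tilt by eye from the pictures and did not compute them.

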